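Dock the hand-held tester in its sloping charging cradle

ROBOT

A 7-joint arm with a two-finger parallel gripper is mounted at the origin on the work surface. World frame = base frame: x ahead of the robot, y to its left, z up, the work surface at z = 0. Lengths are in m, angles in degrees, forces in N, time in s.
With the tool pointing down it reaches from about 0.4 to 0.85 m from the base axis. Payload 4.5 kg.
Tool frame: the origin (TCP) lies at the very end of the fingers, on their centre line; the grasp point (between the pads) lies 19 mm behind it; z points along the fingers, y is the line along which they close (so a half turn about z gives the same grasp; the last joint's range is limited). The gripper opens to 85 mm and grips with 20 to 120 N. Pads are 22 mm wide; open, the fingers measure 114 mm over their backs; the gripper's body (76 mm by 85 mm) begins 54 mm behind the grasp point. The pads swing forward as they close: fully open they stand 13 mm farther back than shut.
Start: joints at [-61.891, 39.483, -11.15, 89.685, 9.013, 51.709, -12.324], TCP at [0.276, 0.561, 0.231] pointing down, gripper open.
Joint ranges: [-172.22, 172.22], [-26.19, 119.32], [-84.43, 86.54], [7.71, 146.69], [-57.33, 237.33], [2.42, 119.75], [-152.13, 152.13]. Speed limits (degrees/s): [147.25, 147.25, 180, 180, 180, 180, 180].

INTERFACE

Orientations are given as a 3x3 rotation matrix whose columns are the frame's x, y, z axes.
In Python, from workcell import * gives the robot as it stands.
- The arm moves only by the tool send_rows, never from a script. Its argument "steps" is a list of rows, each a list of 7 numbers: the shift along the tool's x, y, z in cm, then the turn, a rotation vector about the tool's x, y, z in rad, then the finger opening in cm, from 0 to 8.54. A call has 1 to 12 rows; each row shifts and turns the commanded pose from where the row before left it, along the tool's axes as they then stand; what a row does not reach is not made up. A row lasts 1/10 s, in which the tool goes at most 50 mm and 8.59 degrees, less where a joint would pass 70% of its speed; a pose out of reach is approached as far as the arm can. A call with a gripper value outside its range is refused whole. The fingers move at their own pace and stop on an object; "squeeze" is the grip in N (left out, the last holds). Time passes only in rows, so rows that do not move let the fingers close. It gives the time, the measured TCP pose, the force, the opening and the grip force at its end, in the units of the state.
- read_state(): the state, without advancing time (a new reading comes with each control period).
- camera(name): name is "scene" or "top" or "wrist"; returns a dict with "frame" (480x640x3 uint8, blue, green, red), "vertical_fov" (degrees; the focal length in pixels is half the picture's height over the tangent of half this angle, whatever the lens; pixels are square), "cx", "cy" (the principal point, pixels), "R" (3x3) and "t" (3): a world point X has camera coordinates R X + t. Camera axes: x right, y down, z forward; pixel columns grow to the right and rows downward; lengths in m; the calibration is good to about 2 mm. A picture is of the moment at which its call begins. There is no depth.
- job_done(): hands the job in; it is judged then, once.
The state is a dict: "t": time; "qpos": joint angles; "joint_velocities": joint speeds; "joint_torque": joint torques, N m; "ee_pos": TCP position; "ee_rot": TCP orientation; "wrist_force": force on the tool from outside, world axes, zero at the start; "ft_torque": the same for the moment, N m; "grip_width": opening from 0.0 (shut) to 1.0 (fully open); "grasp_force": force on a finger pad.
Only numpy, scipy, OpenCV 4.12 (cv2) and the standard library are available. Lean on these libraries where they do the work, as an engineer would, in place of code of your own. Each camera call takes 0.05 s, during which the arm holds its last target. There are 200 camera calls.

TASK

Put the hand-held tester away in its charging cradle: lay it screen up on the lower part of the slope with its orange contact end uphill, and push it gently up between the cheeks until it is fully home against the contact block at the top. Then swing the retaining bar shut behind it and let go of everything, leaving the other things on the bench where they are.

Things in the scene. Friction and masses are not known exactly. Their poses are not given: they have to be found in the camera images.
- reader_center (a point): Centre of the loose hand-held tester, half-way up: a dark grey box 150 mm long (own x), 62 mm wide (y), 30 mm thick (z; screen and keys on the +z face), 0.2 to 0.4 kg. The +x end has an orange cap with brass contacts, the -x end a black cap. It starts flat on the bench, screen up, orange end roughly away from the robot.
- reader_contacts (a point): Centre of the end face at the tester's orange contact end: 75 mm along the tester's own +x from reader_center. Axes: the tester's own.
- dock_slope: Slope of the charging cradle (grey wedge bolted to the bench, blue cheeks and head). Origin: middle of its lower edge, on the surface, 8 mm above the bench. x: up the slope (12 degrees), y: across, left when looking uphill, z: square off it. Bare slope: x = 0 to 104, y = -50 to +80 mm. The tester fully home lies flat from x = 70 to 220 mm; friction holds it wherever it lies on the slope.
- dock_mouth (a point): Mouth of the channel, middle of the slope's surface, at dock_slope x = 128 mm. From here up two blue cheeks, 22 mm high and 8 mm thick, leave a channel 68 mm wide centred on y = 0; below, down to x = 104 mm, they flare to about 84 mm between them. Axes as dock_slope.
- dock_stop (a point): Middle of the face of the blue contact block, the fixed top stop, at dock_slope x = 220 mm, 15 mm above the surface (axes as dock_slope). The block is 51 mm high over the surface. A clear hood, underside 36 mm and top 41 mm above the surface, covers x = 183 to 222 mm, so the tester can only get there by sliding up.
- retainer (a joint): Angle in rad of the steel retaining bar about an axis square to the slope at dock_slope x = 58, y = +66 mm. 0: shut, at its stop, straight across the slope pointing to -y; 1.57: open, pointing straight downhill; limit 1.9. It starts open and stays where it is left (about 0.6 N at the knob moves it).
- retainer_knob (a point): Red upright round knob on the end of the retaining bar, 16 mm diameter, 6 to 34 mm above the slope's surface, 75 mm from the bar's turning axis; the point is on the knob's axis, 22 mm above the surface. The bar is 11 mm wide, 5 to 12 mm above the surface. Shut, the knob clears a tester that is fully home by 4 mm.
- meter: Bystander: yellow multimeter with a round dial, 145 x 72 x 36 mm, loose, lying flat. Origin under its centre, x along its length.
- lamp: Bystander: red and black LED hand lamp, 190 x 42 x 28 mm, loose, lying flat. Origin under its centre, x along its length.
- can: Bystander: upright can, 60 mm diameter, 130 mm high, loose. Origin under its centre.

How it is judged:
By the outcome, as a careful person would: the job done as asked, in the order asked, and still so for the second after the job is handed in, with the robot touching nothing.
It also fails if it takes over 61 s, if anything falls off the work surface, if the arm or the gripper's body presses on something with over 40 N, if the wrist force passes 120 N, or if a joint passes its speed limit or range.

## Working session

There is one attempt and no reset: what is moved stays moved. The work goes in short steps, Python scripts to look and compute and a tool call to move; the robot and the scene stay as the last step left them, time stands still between calls to the robot, and variables do not carry over. Pictures are saved under pics/ and viewed, at most 13 in all, crops included, and the job is handed in when it is done.

Besides the shell and the picture viewer there is one more tool, called after "Emit:" as name(argument=value, ...) on one line, values as JSON. send_rows: Moves the arm, as the interface text tells. Its arguments: {"type":"object","properties":{"steps":{"type":"array","items":{"type":"array","items":{"type":"number"}}},"squeeze":{"type":"number"}},"required":["steps"]}

```bash
mkdir -p pics
cat > h.py <<'E'
from workcell import *
import numpy as np, cv2, json, sys
def snap(name,tag):
    c=camera(name); cv2.imwrite(f'pics/{tag}.png',c['frame'])
    np.savez(f'pics/{tag}.npz',**{k:np.array(c[k]) for k in c})
    return c
def P(tag):
    c=np.load(f'pics/{tag}.npz'); f=240/np.tan(np.radians(c['vertical_fov'])/2)
    K=np.array([[f,0,c['cx']],[0,f,c['cy']],[0,0,1]]); return K,c['R'],c['t']
def ray(tag,uv):
    K,R,t=P(tag); d=R.T@np.linalg.solve(K,[uv[0],uv[1],1]); return -R.T@t,d
def onz(tag,uv,z):
    o,d=ray(tag,uv); return o+d*(z-o[2])/d[2]
def tri(obs):
    A=np.zeros((3,3));b=np.zeros(3)
    for tag,uv in obs:
        o,d=ray(tag,uv); d=d/np.linalg.norm(d); M=np.eye(3)-np.outer(d,d); A+=M;b+=M@o
    X=np.linalg.solve(A,b)
    return X,[np.round(proj(t,X)-uv,1) for t,uv in obs]
def proj(tag,X):
    K,R,t=P(tag); p=K@(R@np.array(X)+t); return p[:2]/p[2]
E
python3 - <<'E'
from h import *
np.set_printoptions(precision=4,suppress=True)
for n in('scene','top','wrist'):
    c=snap(n,n+'0'); print(n,c['vertical_fov'],c['cx'],c['cy'],-np.array(c['R']).T@c['t'],np.array(c['R'])[2])
s=read_state();print(s)
a=cv2.imread('pics/scene0.png');b=cv2.imread('pics/top0.png')
E
```

```text
scene 48.82034919178984 320.5960072802341 233.45689155800724 [ 1.1764 -0.4596  1.0335] [-0.4848  0.368  -0.7935]
top 56.04004140065845 317.4773218529747 236.21030862665967 [ 0.464  -0.0521  1.1803] [ 0.1086  0.0215 -0.9939]
wrist 58.96582851604824 321.01173940733315 234.95851757956603 [0.1987 0.5974 0.3732] [ 0.2938 -0.1468 -0.9445]
{'t': 0.15, 'qpos': array([-61.8907,  39.5222, -11.1446,  89.7297,   9.0122,  51.7105,
       -12.3257]), 'joint_velocities': array([-0.0213, -0.1881, -0.03  , -0.1039, -0.007 ,  0.0636, -0.0117]), 'joint_torque': array([ -0.0015, -53.9931,  -1.2681, -15.8717,   0.0094,   0.0065,
        -0.    ]), 'ee_pos': array([0.2755, 0.5605, 0.2307]), 'ee_rot': array([[-0.8975,  0.4411, -0.0005],
       [ 0.4411,  0.8975, -0.0013],
       [-0.0001, -0.0014, -1.    ]]), 'wrist_force': array([-0.6319,  0.1667, -0.6724]), 'ft_torque': array([ 0.0123,  0.0208, -0.0489]), 'grasp_force': 0.0, 'grip_width': 1.002967095950022}
```

View pics/top0.png

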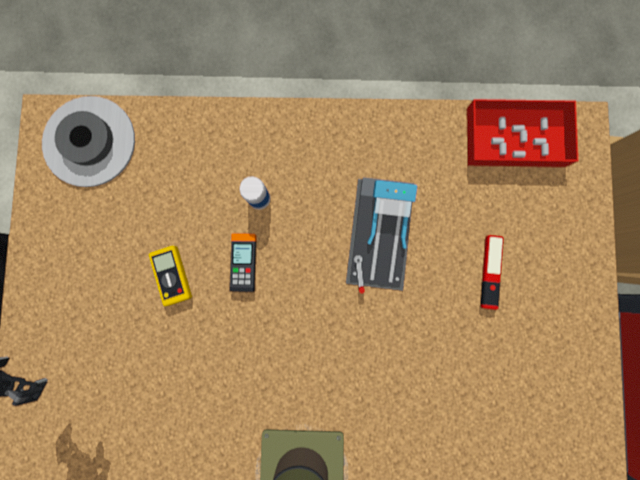

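View pics/scene0.png

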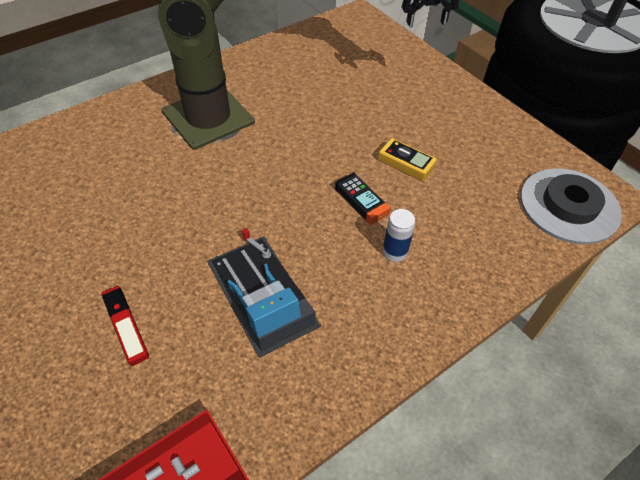

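Run:
```python
from h import *
a=cv2.imread('pics/top0.png')[170:310,220:420]; cv2.imwrite('pics/topc.png',cv2.resize(a,None,fx=4,fy=4,interpolation=cv2.INTER_CUBIC))
a=cv2.imread('pics/scene0.png')[165:360,200:420]; cv2.imwrite('pics/scenec.png',cv2.resize(a,None,fx=3,fy=3,interpolation=cv2.INTER_CUBIC))
```

```text
(no output)
```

View pics/topc.png

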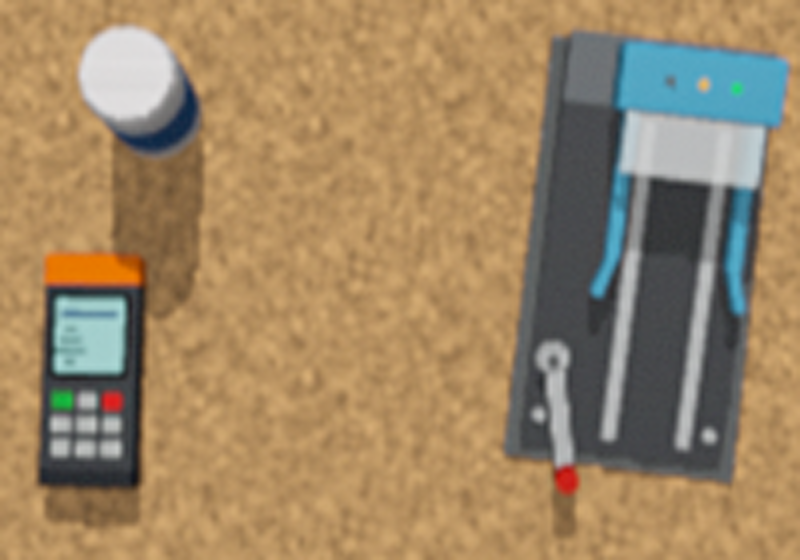

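View pics/scenec.png

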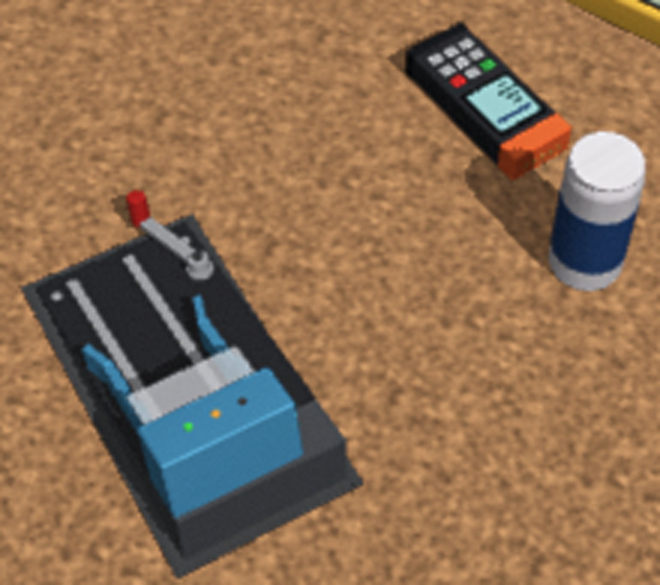

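```bash
cat > m.py <<'E'
from h import *
from scipy.optimize import least_squares
np.set_printoptions(precision=4,suppress=True)
T=lambda u,v:('top0',np.array([u/4+220-.4,v/4+170-.4])); S=lambda u,v:('scene0',np.array([u/3+200-.3,v/3+165-.3]))
D={'orL':((45,255),(570,125)),'orR':((145,255),(503,157)),'bkL':((40,485),(462,25)),'bkR':((138,485),(408,50)),
'pivot':((552,357),(200,262)),'knob':((567,476),(136,196)),'chL':((597,293),(197,300)),'chR':((740,312),(88,348)),
'hFL':((617,107),(272,370)),'hFR':((780,125),(140,430)),'hBL':((622,42),(300,405)),'hBR':((788,60),(163,468)),'canT':((127,73),(606,165))}
for k,(a,b) in D.items():
    print(k,*tri([T(*a),S(*b)]))
a=np.radians(12)
M={'pivot':(58,66,16),'chL':(104,46,22),'chR':(104,-46,22)}
M={k:np.array(v)/1000 for k,v in M.items()}
def X(p,q):
    c,s=np.cos(p[2]),np.sin(p[2]); R=np.array([[c,-s,0],[s,c,0],[0,0,1]])@np.array([[np.cos(a),0,-np.sin(a)],[0,1,0],[np.sin(a),0,np.cos(a)]])
    return np.array([p[0],p[1],.008])+R@q
def res(p):
    r=[]
    for k in list(M)+['hFL','hFR']:
        q=M[k] if k in M else np.array([.220,p[3] if k=='hFL' else -p[3],.051])
        for (t,uv) in (T(*D[k][0]),S(*D[k][1])): r+=list(proj(t,X(p,q))-uv)
    return r
s=least_squares(res,[.55,-.2,0,.05]);print(s.x,np.degrees(s.x[2]));print(np.array(s.fun).reshape(-1,4))
E
python3 m.py
```

```text
orL [0.5928 0.1967 0.0299] [array([-0.2, -0.1]), array([-0.2,  0. ])]
orR [0.592  0.1287 0.0354] [array([0.8, 0.5]), array([ 1. , -0.2])]
bkL [0.4463 0.1958 0.0245] [array([-0.6, -0.4]), array([-0.7,  0.1])]
bkR [0.4485 0.1328 0.0327] [array([-1. , -0.7]), array([-1.2,  0.2])]
pivot [ 0.5343 -0.13    0.0295] [array([-0.3, -0.2]), array([-0.4,  0. ])]
knob [ 0.4588 -0.1402  0.0409] [array([-0.1, -0. ]), array([-0.1,  0. ])]
chL [ 0.5741 -0.1564  0.0477] [array([-0.3, -0.2]), array([-0.4,  0. ])]
chR [ 0.5643 -0.245   0.0488] [array([-0.7, -0.4]), array([-0.9,  0. ])]
hFL [ 0.6834 -0.1618  0.0986] [array([-0.7, -0.4]), array([-1. ,  0.1])]
hFR [ 0.6734 -0.2602  0.1016] [array([-0.6, -0.3]), array([-0.8,  0. ])]
hBL [ 0.7216 -0.164   0.1069] [array([-0.5, -0.3]), array([-0.8,  0.1])]
hBR [ 0.7112 -0.2639  0.1104] [array([-0.3, -0.2]), array([-0.5,  0. ])]
canT [0.6927 0.1318 0.1242] [array([-0.1, -0.1]), array([-0.2,  0. ])]
[ 0.4748 -0.1905 -0.1021  0.0492] -5.847150563597371
[[ 0.001  -0.4931 -0.6174 -1.3331]
 [-0.8967 -1.1671  0.6167 -0.5788]
 [-0.0596 -1.4426 -0.9626  0.5001]
 [-0.2489 -0.7871 -1.2703 -1.0875]
 [-0.3427 -0.4524 -0.9635 -0.422 ]]
```

```bash
cat >> h.py <<'E'
from scipy.spatial.transform import Rotation as Ro
np.set_printoptions(precision=4,suppress=True)
DK=[.4748,-.1905,-.1021]
def dockR(yaw=None):
    return (Ro.from_euler('z',DK[2] if yaw is None else yaw)*Ro.from_euler('y',-np.radians(12))).as_matrix()
def dock(x,y,z): return np.array([DK[0],DK[1],.008])+dockR()@(np.array([x,y,z])/1000)
FLIP=np.diag([-1.,1,-1])   # tool x back, y left, z down
def rows(p,R,n,s=None,p0=None,R0=None):
    s=s or read_state(); p0=np.array(s['ee_pos'] if p0 is None else p0); R0=np.array(s['ee_rot'] if R0 is None else R0)
    w=Ro.from_matrix(R0.T@R).as_rotvec()/n; A=sum(Ro.from_rotvec(w*k).as_matrix() for k in range(n))
    d=np.linalg.solve(A,R0.T@(np.array(p)-p0))*100
    print(n,'x',np.round(d,3),np.round(w,4),'maxdeg',np.degrees(np.linalg.norm(w)))
def indock(p): return dockR().T@(np.array(p)-[DK[0],DK[1],.008])*1000
E
python3 - <<'E'
from h import *
Rt=Ro.from_euler('z',-.6,degrees=True).as_matrix()@FLIP
rows([.50,.163,.20],Rt,14)
E
```

```text
14 x [-2.274 -2.374  0.221] [-0.0001 -0.     -0.0319] maxdeg 1.8265484761869804
```

Emit:
send_rows(steps=[[-2.27,-2.37,0.22,0,0,-0.032,8.5],[-2.27,-2.37,0.22,0,0,-0.032,8.5],[-2.27,-2.37,0.22,0,0,-0.032,8.5],[-2.27,-2.37,0.22,0,0,-0.032,8.5],[-2.27,-2.37,0.22,0,0,-0.032,8.5],[-2.27,-2.37,0.22,0,0,-0.032,8.5],[-2.27,-2.37,0.22,0,0,-0.032,8.5],[-2.27,-2.37,0.22,0,0,-0.032,8.5],[-2.27,-2.37,0.22,0,0,-0.032,8.5],[-2.27,-2.37,0.22,0,0,-0.032,8.5],[-2.27,-2.37,0.22,0,0,-0.032,8.5],[-2.27,-2.37,0.22,0,0,-0.032,8.5]])

```text
t: 1.35
ee_pos: [0.4579, 0.213, 0.2047]
ee_rot: [[-0.997, 0.071, -0.0], [0.071, 0.997, -0.0], [0.0, -0.0, -1.0]]
wrist_force: [-0.1, 0.3, -0.4]
grip_width: 0.995
grasp_force: 0.0
```

Emit:
send_rows(steps=[[-2.27,-2.37,0.22,0,0,-0.032,8.5],[-2.27,-2.37,0.22,0,0,-0.032,8.5],[0,0,0,0,0,0,8.5],[0,0,0,0,0,0,8.5],[0,0,0,0,0,0,8.5]])

```text
t: 1.85
ee_pos: [0.4992, 0.1656, 0.2005]
ee_rot: [[-1.0, 0.007, -0.001], [0.007, 1.0, 0.001], [0.001, 0.001, -1.0]]
wrist_force: [-0.7, 0.9, 0.4]
grip_width: 1.001
grasp_force: 0.0
```

Run:
```python
from h import *
snap('wrist','w1'); s=read_state(); print(s['t'],s['ee_pos'],s['ee_rot'])
for c in [(75,31),(75,-31),(-75,31),(-75,-31)]:
    print(proj('w1',[.5202+c[0]/1000,.1635+c[1]/1000,.03]))
```

```text
1.9 [0.4992 0.1659 0.2006] [[-1.      0.0064 -0.0005]
 [ 0.0064  1.      0.0008]
 [ 0.0005  0.0008 -1.    ]]
[356.9984 316.9911]
[282.9377 317.4215]
[361.3581 133.6416]
[275.428  134.2346]
```

View pics/w1.png

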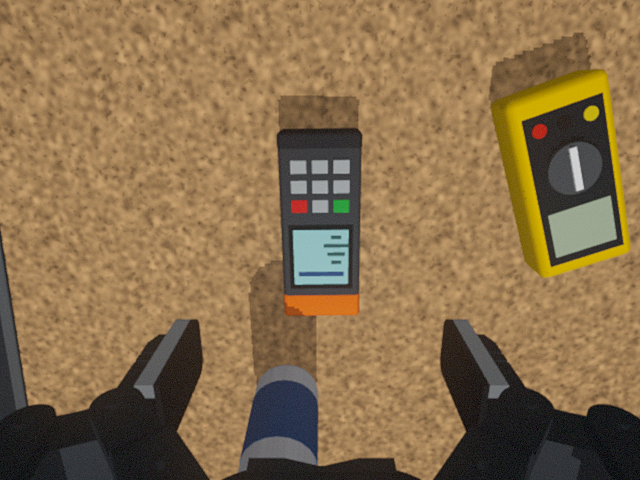

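Run:
```python
from h import *
Rt=Ro.from_euler('z',.2,degrees=True).as_matrix()@FLIP
rows([.519,.1647,.04],Rt,8)
rows([.519,.1647,-.002],Rt,4,p0=[.519,.1647,.04],R0=Rt)
```

```text
8 x [-0.248 -0.015  2.007] [ 0.0001 -0.0001 -0.0012] maxdeg 0.07152959603166636
4 x [0.   0.   1.05] [0. 0. 0.] maxdeg 0.0
```

Emit:
send_rows(steps=[[-0.25,-0.015,2,0,0,-0.001,8.5],[-0.25,-0.015,2,0,0,-0.001,8.5],[-0.25,-0.015,2,0,0,-0.001,8.5],[-0.25,-0.015,2,0,0,-0.001,8.5],[-0.25,-0.015,2,0,0,-0.001,8.5],[-0.25,-0.015,2,0,0,-0.001,8.5],[-0.25,-0.015,2,0,0,-0.001,8.5],[-0.25,-0.015,2,0,0,-0.001,8.5],[0,0,1,0,0,0,8.5],[0,0,1,0,0,0,8.5],[0,0,0,0,0,0,8.5],[0,0,0,0,0,0,8.5]])

```text
t: 3.1
ee_pos: [0.5201, 0.1635, 0.0209]
ee_rot: [[-1.0, 0.0, 0.0], [0.0, 1.0, 0.0], [-0.0, 0.0, -1.0]]
wrist_force: [1.3, -0.8, 0.2]
grip_width: 0.994
grasp_force: 0.0
```

Emit:
send_rows(steps=[[0,0.05,0.8,0,0,0,8.5],[0,0.05,0.8,0,0,0,8.5],[0,0,0.6,0,0,0,8.5],[0,0,0,0,0,0,7],[0,0,0,0,0,0,6],[0,0,0,0,0,0,5.5],[0,0,0,0,0,0,5.5],[0,0,0,0,0,0,5.5],[0,0,0,0,0,0,5.5]], squeeze=45)

```text
t: 4.0
ee_pos: [0.5201, 0.164, -0.0015]
ee_rot: [[-1.0, 0.001, -0.0], [0.001, 1.0, -0.0], [0.0, -0.0, -1.0]]
wrist_force: [0.2, 0.7, -2.2]
grip_width: 0.714
grasp_force: 50.0
```

Run:
```python
from h import *
s=read_state(); p=s['ee_pos']+[0,0,.14]; R=s['ee_rot']
rows(p,R,4,s)
rows(dock(49,0,78),dockR()@FLIP,16,s,p0=p)
```

```text
4 x [ 0.  -0.  -3.5] [0. 0. 0.] maxdeg 0.0
16 x [ 0.005 -2.238  0.28 ] [ 0.0007 -0.0131  0.0063] maxdeg 0.8330842601638832
```

Emit:
send_rows(steps=[[0,0,-2,0,0,0,5.5],[0,0,-4,0,0,0,5.5],[0,0,-4,0,0,0,5.5],[0,0,-4,0,0,0,5.5],[0,-2.24,0.28,0.0007,-0.0131,0.0063,5.5],[0,-2.24,0.28,0.0007,-0.0131,0.0063,5.5],[0,-2.24,0.28,0.0007,-0.0131,0.0063,5.5],[0,-2.24,0.28,0.0007,-0.0131,0.0063,5.5],[0,-2.24,0.28,0.0007,-0.0131,0.0063,5.5],[0,-2.24,0.28,0.0007,-0.0131,0.0063,5.5],[0,-2.24,0.28,0.0007,-0.0131,0.0063,5.5],[0,-2.24,0.28,0.0007,-0.0131,0.0063,5.5]])

```text
t: 5.2
ee_pos: [0.5167, -0.016, 0.1164]
ee_rot: [[-0.993, 0.052, 0.105], [0.051, 0.999, -0.008], [-0.105, -0.003, -0.994]]
wrist_force: [0.0, -0.3, -2.3]
grip_width: 0.713
grasp_force: 50.3
```

Emit:
send_rows(steps=[[0,-2.24,0.28,0.0007,-0.0131,0.0063,5.5],[0,-2.24,0.28,0.0007,-0.0131,0.0063,5.5],[0,-2.24,0.28,0.0007,-0.0131,0.0063,5.5],[0,-2.24,0.28,0.0007,-0.0131,0.0063,5.5],[0,-2.24,0.28,0.0007,-0.0131,0.0063,5.5],[0,-2.24,0.28,0.0007,-0.0131,0.0063,5.5],[0,-2.24,0.28,0.0007,-0.0131,0.0063,5.5],[0,-2.24,0.28,0.0007,-0.0131,0.0063,5.5],[0,0,0,0,0,0,5.5],[0,0,0,0,0,0,5.5],[0,0,0,0,0,0,5.5]])

```text
t: 6.3
ee_pos: [0.5076, -0.1927, 0.0948]
ee_rot: [[-0.973, 0.1, 0.208], [0.098, 0.995, -0.02], [-0.209, 0.001, -0.978]]
wrist_force: [1.2, 0.4, -2.2]
grip_width: 0.716
grasp_force: 50.4
```

Run:
```python
from h import *
snap('wrist','w2'); snap('scene','s2'); s=read_state(); print(s['t'],s['ee_pos'],indock(s['ee_pos']),dockR().T@s['ee_rot'],s['wrist_force'])
for n,q in dict(pivot=(58,66,16),LL=(0,80,0),LR=(0,-50,0),knob=(-15,48,34),chL=(104,46,22),chR=(104,-46,22)).items(): print(n,proj('w2',dock(*q)))
a=cv2.imread('pics/s2.png')[165:360,200:420]
w=cv2.imread('pics/w2.png')
cv2.imwrite('pics/m2.png',w)
```

```text
6.4 [ 0.5077 -0.1927  0.0948] [50.2449  1.209  78.0904] [[-1.     -0.0021  0.0007]
 [-0.0021  1.      0.0007]
 [-0.0007  0.0007 -1.    ]] [-0.0569  1.0102 -2.1643]
pivot [444.916  274.4995]
LL [474.3653 159.5895]
LR [223.8473 159.0141]
knob [431.3264 137.2549]
chL [403.3915 355.3192]
chR [236.2574 354.9865]
```

View pics/m2.png

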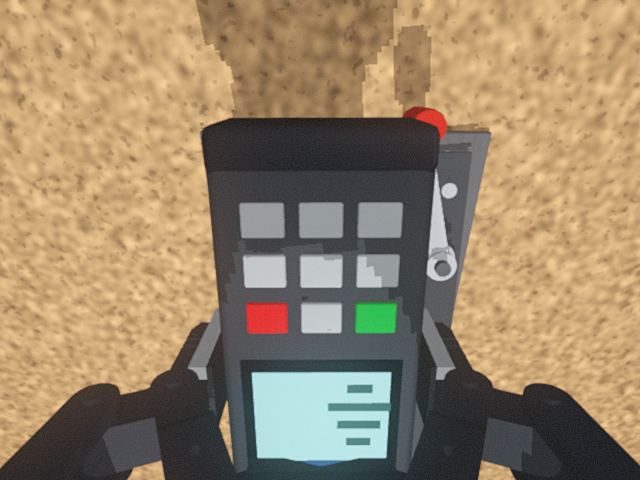

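```bash
cat > m2.py <<'E'
import m
from m import *
def res2(p):
    r=list(res(p))
    zp=p[4]
    r[0:4]=[*(proj(T(*D['pivot'][0])[0],X(p,np.array([.058,.066,zp])))-T(*D['pivot'][0])[1]),*(proj('scene0',X(p,np.array([.058,.066,zp])))-S(*D['pivot'][1])[1])]
    r+=list((proj('w2',X(p,np.array([.058,.066,zp])))-[442,267])/3)
    r+=list((proj('w2',X(p,np.array([0,.080,0])))-[471,151])/3)
    return r
s=least_squares(res2,[.475,-.19,-.1,.05,.016]);print(s.x);print(np.array(s.fun).reshape(-1,4))
print('pivot',tri([T(*D['pivot'][0]),S(*D['pivot'][1]),('w2',np.array([442,267]))]))
print('knob',tri([T(*D['knob'][0]),S(*D['knob'][1]),('w2',np.array([431,119]))]))
E
python3 m2.py | tail -8
```

```text
[[ 0.1294 -0.1114 -0.868   0.0787]
 [-0.8355 -0.5448  0.178  -1.0174]
 [ 0.0466 -1.2119 -1.2008  0.3769]
 [-0.6918 -0.1921 -1.2437 -1.8447]
 [-0.6859 -0.2821 -0.7186 -0.7873]
 [-0.3789  0.127   0.4301  1.7172]]
pivot (array([ 0.5343, -0.1301,  0.0294]), [array([-0.3, -0.2]), array([-0.4,  0.1]), array([ 0.5, -0. ])])
knob (array([ 0.4549, -0.1395,  0.0337]), [array([-0.6,  1.5]), array([-0.4,  0.7]), array([0.6, 7.8])])
```

```bash
python3 m2.py | tail -9 | head -3
python3 - <<'E'
from h import *
print(indock([ 0.5343, -0.1301,  0.0294]),indock([.4575,-.14,.037]))
E
```

```text
[ 0.4737 -0.1918 -0.0912  0.0493  0.0101]
[[ 0.1294 -0.1114 -0.868   0.0787]
 [-0.8355 -0.5448  0.178  -1.0174]
[56.3244 66.1499  9.906 ] [-15.839   48.4737  33.0146]
```

```bash
sed -i 's/^DK=.*/DK=[.4738,-.1915,-.094]/' h.py
python3 - <<'E'
from h import *
s=read_state();print(indock(s['ee_pos']))
rows(dock(48,-1,4),dockR()@FLIP,8,s)
E
```

```text
[51.1354  2.0318 77.9011]
8 x [ 0.039 -0.038  0.924] [-0.0001  0.0001 -0.0007] maxdeg 0.04218290774573857
```

Emit:
send_rows(steps=[[0.04,-0.04,0.92,0,0,-0.001,5.5],[0.04,-0.04,0.92,0,0,-0.001,5.5],[0.04,-0.04,0.92,0,0,-0.001,5.5],[0.04,-0.04,0.92,0,0,-0.001,5.5],[0.04,-0.04,0.92,0,0,-0.001,5.5],[0.04,-0.04,0.92,0,0,-0.001,5.5],[0.04,-0.04,0.92,0,0,0,5.5],[0.04,-0.04,0.92,0,0,0,5.5],[0,0,0,0,0,0,5.5],[0,0,0,0,0,0,5.5]])

```text
t: 7.4
ee_pos: [0.5172, -0.1981, 0.0335]
ee_rot: [[-0.974, 0.096, 0.203], [0.094, 0.995, -0.021], [-0.204, -0.002, -0.979]]
wrist_force: [-0.2, 1.2, -1.2]
grip_width: 0.716
grasp_force: 50.2
```

Emit:
send_rows(steps=[[0,0,0.2,0,0,0,5.5],[0,0,0.1,0,0,0,5.5],[0,0,0,0,0,0,5.5],[0,0,0,0,0,0,5.5]])

```text
t: 7.8
ee_pos: [0.5178, -0.1987, 0.0307]
ee_rot: [[-0.974, 0.097, 0.203], [0.094, 0.995, -0.022], [-0.204, -0.003, -0.979]]
wrist_force: [0.4, 0.6, -2.4]
grip_width: 0.716
grasp_force: 50.3
```

Run:
```python
from h import *
s=read_state();print(indock(s['ee_pos']),s['wrist_force'],s['ft_torque'])
```

```text
[48.2694 -3.0596 12.9374] [ 0.4332  0.6441 -2.3812] [0.0311 0.3003 0.0468]
```

Emit:
send_rows(steps=[[0,0.05,0.3,0,0,0,5.5],[0,0.05,0.3,0,0,0,5.5],[0,0.05,0.3,0,0,0,5.5],[0,0.05,0.2,0,0,0,5.5],[0,0,0.1,0,0,0,5.5],[0,0,0,0,0,0,5.5],[0,0,0,0,0,0,5.5]])

```text
t: 8.5
ee_pos: [0.5203, -0.1971, 0.0187]
ee_rot: [[-0.974, 0.097, 0.203], [0.095, 0.995, -0.022], [-0.204, -0.002, -0.979]]
wrist_force: [0.2, -0.5, -2.1]
grip_width: 0.719
grasp_force: 50.3
```

Run:
```python
from h import *
s=read_state();print(indock(s['ee_pos']),dockR().T@s['ee_rot'],s['wrist_force'],s['ft_torque'])
```

```text
[48.0715 -1.2237  0.7705] [[-1.      0.0028 -0.004 ]
 [ 0.0028  1.     -0.003 ]
 [ 0.004  -0.003  -1.    ]] [ 0.235  -0.5242 -2.093 ] [0.01   0.3712 0.0278]
```

Emit:
send_rows(steps=[[0,0,0.1,0,0,0,5.5],[0,0,0.1,0,0,0,5.5],[0,0,0,0,0,0,5.5]])

```text
t: 8.8
ee_pos: [0.5208, -0.1972, 0.017]
ee_rot: [[-0.974, 0.097, 0.203], [0.095, 0.995, -0.022], [-0.204, -0.003, -0.979]]
wrist_force: [-1.4, -0.4, 0.1]
grip_width: 0.715
grasp_force: 50.7
```

Emit:
send_rows(steps=[[0,0,0.1,0,0,0,5.5],[0,0,0,0,0,0,5.5]])

```text
t: 9.0
ee_pos: [0.5208, -0.1972, 0.017]
ee_rot: [[-0.974, 0.097, 0.204], [0.095, 0.995, -0.022], [-0.205, -0.003, -0.979]]
wrist_force: [-4.6, -0.2, 11.9]
grip_width: 0.721
grasp_force: 52.0
```

Emit:
send_rows(steps=[[0,0,-0.08,0,0,0,5.5],[-0.3,0,0,0,0,0,5.5],[-0.3,0,0,0,0,0,5.5],[-0.3,0,0,0,0,0,5.5],[-0.3,0,0,0,0,0,5.5],[0,0,0,0,0,0,5.5]], squeeze=20)

```text
t: 9.6
ee_pos: [0.5295, -0.1981, 0.0189]
ee_rot: [[-0.975, 0.097, 0.198], [0.094, 0.995, -0.022], [-0.2, -0.003, -0.98]]
wrist_force: [-9.8, -0.1, 7.9]
grip_width: 0.717
grasp_force: 51.9
```

Run:
```python
from h import *
s=read_state();print(indock(s['ee_pos']),dockR().T@s['wrist_force'],s['ft_torque'])
snap('wrist','w3');snap('scene','s3');snap('top','t3')
w=cv2.imread('pics/w3.png'); a=cv2.resize(cv2.imread('pics/s3.png')[200:350,190:350],None,fx=2.5,fy=2.5,interpolation=cv2.INTER_CUBIC)
b=cv2.resize(w,(400,300)); b=w[100:475,150:550]
cv2.imwrite('pics/m3.png',np.hstack([a,b]))
```

```text
[57.1057 -1.3718 -1.0262] [-7.9065 -1.0602  9.7552] [0.1693 1.0918 0.1369]
```

View pics/m3.png

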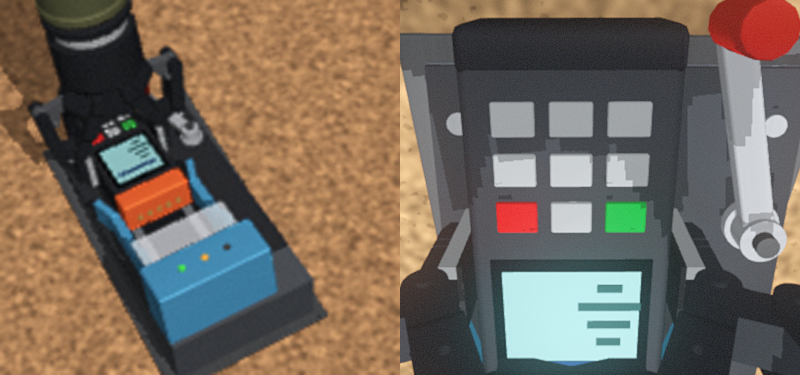

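Emit:
send_rows(steps=[[0,0,-0.08,0,0,0,5.5],[-0.3,0,0,0,0,0,5.5],[-0.3,0,0,0,0,0,5.5],[-0.3,0,0,0,0,0,5.5],[-0.3,0,0,0,0,0,5.5],[-0.3,0,0,0,0,0,5.5],[0,0,0,0,0,0,5.5]], squeeze=20)

```text
t: 10.45
ee_pos: [0.5487, -0.1993, 0.0231]
ee_rot: [[-0.974, 0.096, 0.205], [0.094, 0.995, -0.022], [-0.206, -0.003, -0.979]]
wrist_force: [0.6, -0.5, -1.3]
grip_width: 0.719
grasp_force: 50.4
```

Emit:
send_rows(steps=[[0,0,0.08,0,0,0,5.5],[0,0,0,0,0,0,5.5],[0,0,0,0,0,0,6.4],[0,0,0,0,0,0,6.8],[0,0,0,0,0,0,7.2],[0,0,0,0,0,0,7.2]])

```text
t: 11.05
ee_pos: [0.5471, -0.1997, 0.022]
ee_rot: [[-0.974, 0.097, 0.203], [0.095, 0.995, -0.022], [-0.204, -0.002, -0.979]]
wrist_force: [-0.1, 1.4, -0.2]
grip_width: 0.842
grasp_force: 0.0
```

Run:
```python
from h import *
s=read_state();print(indock(s['ee_pos']),s['wrist_force'],s['grip_width'])
R=dockR()@FLIP; p=dock(76,-1,60)
rows(p,R,5,s); rows(dock(-35,0,60),R,6,p0=p,R0=R)
```

```text
[75.0092 -1.2995 -1.6528] [-0.1479  1.3911 -0.2218] 0.8417723040817461
5 x [-0.017  0.004 -1.233] [-0.0006 -0.0008 -0.0006] maxdeg 0.06744851574703165
6 x [ 1.85   0.017 -0.   ] [0. 0. 0.] maxdeg 0.0
```

Emit:
send_rows(steps=[[0,0,-0.5,0,0,0,7.2],[0,0,-1.4,0,0,0,7.2],[0,0,-1.5,0,0,0,7.2],[0,0,-1.5,0,0,0,7.2],[0,0,-1.4,0,0,0,7.2],[1.9,0,0,0,0,0,4],[1.9,0,0,0,0,0,0],[1.9,0,0,0,0,0,0],[1.9,0,0,0,0,0,0],[1.9,0,0,0,0,0,0],[1.9,0,0,0,0,0,0],[0,0,0,0,0,0,0]])

```text
t: 12.25
ee_pos: [0.4367, -0.1914, 0.0622]
ee_rot: [[-0.974, 0.1, 0.202], [0.096, 0.995, -0.027], [-0.204, -0.007, -0.979]]
wrist_force: [0.4, -0.0, 0.4]
grip_width: 0.001
grasp_force: 0.0
```

Run:
```python
from h import *
s=read_state();print(s['t'],indock(s['ee_pos']),s['wrist_force'],s['grip_width'])
R=dockR()@FLIP
rows(dock(-35,-2,9),R,5,s)
snap('top','t4')
a=cv2.imread('pics/t4.png')[170:310,300:440]
b=snap('wrist','w4')['frame'][:,100:540]
cv2.imwrite('pics/m4.png',np.hstack([cv2.resize(a,(400,400),interpolation=cv2.INTER_CUBIC),cv2.resize(b,(400,400))]))
```

```text
12.25 [-24.8413  -3.4081  60.7145] [ 0.3734 -0.042   0.4176] 0.0012653713450091625
5 x [0.201 0.033 1.035] [-0.0017 -0.0009 -0.0008] maxdeg 0.11779979237590589
```

View pics/m4.png

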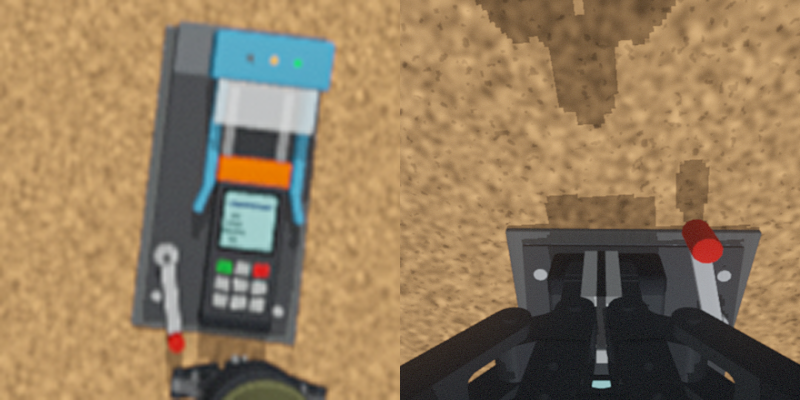

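Emit:
send_rows(steps=[[0.7,0,0,-0.004,-0.003,-0.004,0],[0.3,0.1,1,-0.004,-0.002,0,0],[0,0,1,0,0,0,0],[0,0,1,0,0,0,0],[0,0,1,0,0,0,0],[0,0,1,0,0,0,0],[0,0,0,0,0,0,0],[0,0,0,0,0,0,0]])

```text
t: 13.15
ee_pos: [0.4411, -0.1904, 0.0118]
ee_rot: [[-0.973, 0.093, 0.211], [0.09, 0.996, -0.021], [-0.213, -0.002, -0.977]]
wrist_force: [0.2, -0.5, 0.8]
grip_width: -0.003
grasp_force: 0.0
```

Run:
```python
from h import *
s=read_state();print(s['t'],indock(s['ee_pos']),s['wrist_force'],dockR().T@s['ee_rot'])
```

```text
13.15 [-31.1815  -2.0195  10.5494] [ 0.1584 -0.4532  0.8303] [[-1.     -0.0016  0.0048]
 [-0.0016  1.     -0.0014]
 [-0.0048 -0.0014 -1.    ]]
```

Emit:
send_rows(steps=[[-0.5,0.03,0,0,0.002,0,0],[-0.5,0.03,0,0,0.002,0,0],[-0.5,0.03,0,0,0,0,0],[-0.5,0.03,0,0,0,0,0],[-0.5,0,0,0,0,0,0],[-0.5,0,0,0,0,0,0],[-0.5,0,0,0,0,0,0],[-0.5,0,0,0,0,0,0],[-0.5,0,0,0,0,0,0],[-0.5,0,0,0,0,0,0]])

```text
t: 14.15
ee_pos: [0.4881, -0.1937, 0.0225]
ee_rot: [[-0.974, 0.093, 0.205], [0.091, 0.996, -0.021], [-0.206, -0.002, -0.979]]
wrist_force: [-4.0, 0.6, 2.8]
grip_width: -0.003
grasp_force: 2.0
```

Run:
```python
from h import *
s=read_state();print(s['t'],indock(s['ee_pos']),dockR().T@s['wrist_force'])
```

```text
14.15 [17.099  -0.8071 11.1385] [-3.3871  0.2172  3.6185]
```

Emit:
send_rows(steps=[[-0.3,0,0,0,0,0,0],[-0.3,0,0,0,0,0,0],[-0.3,0,0,0,0,0,0],[-0.3,0,0,0,0,0,0],[-0.3,0,0,0,0,0,0],[-0.3,0,0,0,0,0,0],[-0.3,0,0,0,0,0,0],[-0.3,0,0,0,0,0,0],[-0.3,0,0,0,0,0,0],[-0.3,0,0,0,0,0,0],[-0.3,0,0,0,0,0,0]])

```text
t: 15.25
ee_pos: [0.5208, -0.1968, 0.0294]
ee_rot: [[-0.974, 0.093, 0.206], [0.09, 0.996, -0.021], [-0.207, -0.002, -0.978]]
wrist_force: [-4.6, 0.3, 1.8]
grip_width: 0.003
grasp_force: 2.1
```

Emit:
send_rows(steps=[[-0.2,0,0,0,0,0,0],[-0.2,0,0,0,0,0,0],[0,0,0,0,0,0,0]])

```text
t: 15.55
ee_pos: [0.5261, -0.1973, 0.0305]
ee_rot: [[-0.974, 0.092, 0.208], [0.09, 0.996, -0.022], [-0.209, -0.002, -0.978]]
wrist_force: [-4.3, -0.2, 2.0]
grip_width: 0.001
grasp_force: 1.6
```

Run:
```python
from h import *
s=read_state();print(s['t'],indock(s['ee_pos']),dockR().T@s['wrist_force'])
```

```text
15.55 [56.1025 -0.8263 11.0351] [-3.7514 -0.5943  2.8288]
```

Not yet at the stop; small steps until the force rises.

Emit:
send_rows(steps=[[-0.15,0,0,0,0,0,0],[-0.15,0,0,0,0,0,0],[0,0,0,0,0,0,0]])

```text
t: 15.85
ee_pos: [0.5263, -0.1973, 0.0305]
ee_rot: [[-0.974, 0.093, 0.204], [0.091, 0.996, -0.021], [-0.205, -0.002, -0.979]]
wrist_force: [-8.9, 1.4, 4.6]
grip_width: 0.001
grasp_force: 3.9
```

Emit:
send_rows(steps=[[-0.15,0,0,0,0,0,0],[-0.1,0,0,0,0,0,0],[0,0,0,0,0,0,0]])

```text
t: 16.15
ee_pos: [0.5263, -0.1973, 0.0305]
ee_rot: [[-0.975, 0.093, 0.201], [0.091, 0.996, -0.021], [-0.202, -0.002, -0.979]]
wrist_force: [-12.4, 1.6, 5.7]
grip_width: -0.001
grasp_force: 5.9
```

Emit:
send_rows(steps=[[0.5,0,0,0,0,0,0],[1.5,0,0,0,0,0,0],[2,0,0,0,0,0,0],[1,0,-1.5,0,0,0,0],[0,0,-3,0,0,0.1,0],[0.5,0,-2,0,0,0.1,0],[1,0,0,0,0,0,0],[1,0,0,0,0,0,0],[1,0,0,0,0,0,0],[0,0,0,0,0,0,0]])

```text
t: 17.15
ee_pos: [0.4363, -0.1822, 0.0774]
ee_rot: [[-0.936, 0.284, 0.209], [0.286, 0.958, -0.021], [-0.206, 0.04, -0.978]]
wrist_force: [-0.1, -0.2, 0.9]
grip_width: -0.001
grasp_force: 0.0
```

Run:
```python
from h import *
s=read_state();print(s['t'],indock(s['ee_pos']),s['qpos'],s['wrist_force'])
a=snap('top','t5')['frame'][170:310,330:430]
b=snap('scene','s5')['frame'][215:355,200:330]
cv2.imwrite('pics/m5.png',np.hstack([cv2.resize(a,None,fx=3.9,fy=3.9,interpolation=cv2.INTER_CUBIC)[:546],cv2.resize(b,None,fx=3,fy=3.9,interpolation=cv2.INTER_CUBIC)]))
for n,q in dict(rearL=(70,31,30),rearR=(70,-31,30),fL=(220,31,30)).items(): print(n,(proj('t5',dock(*q))-[330,170])*3.9)
t=np.array([np.cos(1.335),-np.sin(1.335),0]);k=np.array([-15.8,48.5,0])
X=-t; R=dockR()@np.c_[X,np.cross([0,0,-1],X),[0,0,-1]]
p=dock(*(k-t*26+[0,0,55])); rows(p,R,12,s)
```

```text
17.15 [-22.9428   5.7208  75.8294] [ 39.2512  47.2881 -33.0043 132.9809 109.9489  22.4227 -17.8675] [-0.0867 -0.2009  0.8659]
rearL [165.9642 338.058 ]
rearR [262.5866 349.1912]
fL [194.9701 104.5327]
12 x [0.388 0.456 0.173] [0.     0.0002 0.0947] maxdeg 5.425734524116016
```

View pics/m5.png

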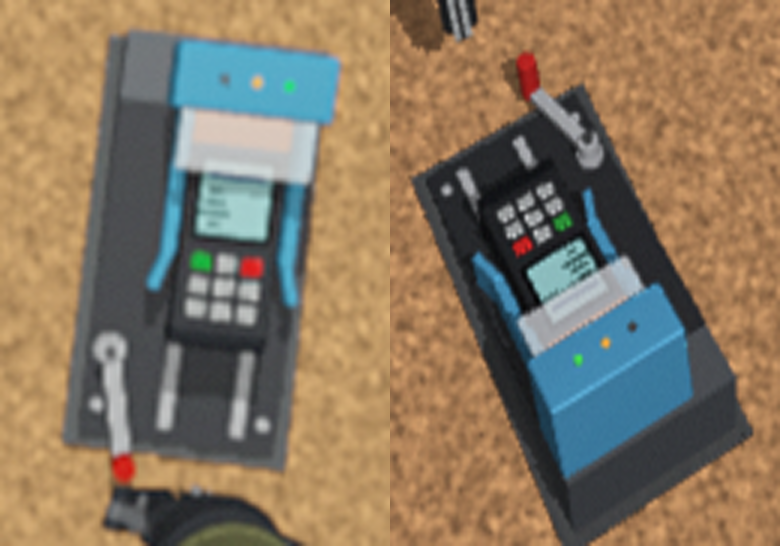

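Emit:
send_rows(steps=[[0.39,0.46,0.1,0,0,0.095,0],[0.39,0.46,0.1,0,0,0.095,0],[0.39,0.46,0.1,0,0,0.095,0],[0.39,0.46,0.1,0,0,0.095,0],[0.39,0.46,0.1,0,0,0.095,0],[0.39,0.46,0.1,0,0,0.095,0],[0.39,0.46,0.1,0,0,0.095,0],[0.39,0.46,0.1,0,0,0.095,0],[0.39,0.46,0.1,0,0,0.095,0],[0.39,0.46,0.1,0,0,0.095,0],[0.39,0.46,0.1,0,0,0.095,0],[0.39,0.46,0.1,0,0,0.095,0]])

```text
t: 18.45
ee_pos: [0.4479, -0.1143, 0.0659]
ee_rot: [[-0.128, 0.97, 0.209], [0.991, 0.135, -0.022], [-0.05, 0.204, -0.978]]
wrist_force: [-0.2, 0.1, -0.4]
grip_width: -0.003
grasp_force: 0.0
```

```bash
cat > r.py <<'E'
from h import *
def tgt(th,gap,z,r=75):
    t=np.array([np.cos(th),-np.sin(th),0]);k=np.array([58-r*np.sin(th),66-r*np.cos(th),z])
    X=-t; return dock(*(k-t*gap)),dockR()@np.c_[X,np.cross([0,0,-1],X),[0,0,-1]]
E
python3 - <<'E'
from r import *
s=read_state();print(s['t'],indock(s['ee_pos']),s['qpos'],dockR().T@s['ee_rot'])
p,R=tgt(1.335,28,16); rows(p,R,6,s)
E
```

```text
18.45 [-20.3171  74.3902  63.5012] [ 40.2968  55.4806 -53.9319 134.9268 102.9973  42.7109 -86.5647] [[-0.2257  0.9742  0.0024]
 [ 0.9742  0.2258 -0.0022]
 [-0.0027  0.0018 -1.    ]]
6 x [ 0.027 -0.014  0.792] [ 0.0003  0.0005 -0.0013] maxdeg 0.08332903807199742
```

Emit:
send_rows(steps=[[0.03,0,0.8,0,0,0,0],[0.03,0,0.8,0,0,0,0],[0.03,0,0.8,0,0,0,0],[0.03,0,0.8,0,0,0,0],[0.03,0,0.8,0,0,0,0],[0,0,0.7,0,0,0,0],[0,0,0,0,0,0,0],[0,0,0,0,0,0,0]])

```text
t: 19.25
ee_pos: [0.4558, -0.1139, 0.0196]
ee_rot: [[-0.133, 0.969, 0.208], [0.99, 0.14, -0.021], [-0.05, 0.203, -0.978]]
wrist_force: [-0.1, 0.1, 0.5]
grip_width: -0.001
grasp_force: 0.0
```

Run:
```python
from r import *
s=read_state();print(s['t'],indock(s['ee_pos']),s['wrist_force'])
p,R=tgt(1.335,18,16); rows(p,R,3,s)
p1,R1=tgt(.8,18,16); rows(p1,R1,12,p0=p,R0=R)
p2,R2=tgt(.25,18,16); rows(p2,R2,12,p0=p1,R0=R1)
```

```text
19.25 [-22.1981  75.5488  16.6055] [-0.074   0.1212  0.5201]
3 x [-0.334  0.026  0.021] [ 0.0002  0.0006 -0.0011] maxdeg 0.07427275745149735
12 x [-0.336 -0.073  0.   ] [-0.      0.     -0.0446] maxdeg 2.5544368366249204
12 x [-0.346 -0.075 -0.   ] [-0.      0.     -0.0458] maxdeg 2.626056561016273
```

Emit:
send_rows(steps=[[-0.33,0.03,0.02,0,0,0,0],[-0.33,0.03,0.02,0,0,0,0],[-0.33,0,0.02,0,0,0,0],[-0.34,-0.07,0,0,0,-0.045,0],[-0.34,-0.07,0,0,0,-0.045,0],[-0.34,-0.07,0,0,0,-0.045,0],[-0.34,-0.07,0,0,0,-0.045,0],[-0.34,-0.07,0,0,0,-0.045,0],[-0.34,-0.07,0,0,0,-0.045,0]])

```text
t: 20.15
ee_pos: [0.4589, -0.1447, 0.0207]
ee_rot: [[-0.388, 0.898, 0.208], [0.916, 0.401, -0.021], [-0.102, 0.183, -0.978]]
wrist_force: [-0.1, 1.3, -0.6]
grip_width: -0.0
grasp_force: 0.3
```

Run:
```python
from r import *
s=read_state();print(s['t'],indock(s['ee_pos']),s['wrist_force'],s['ft_torque'])
p=indock(s['ee_pos'])
p1,R1=tgt(.5,18,16); rows(p1,R1,12,s)
p2,R2=tgt(.12,18,16); rows(p2,R2,8,p0=p1,R0=R1)
c=snap('scene','s6')['frame'][190:340,190:340];cv2.imwrite('pics/m6.png',cv2.resize(c,None,fx=4,fy=4,interpolation=cv2.INTER_CUBIC))
```

```text
20.15 [-16.1556  45.1942  16.4225] [-0.1285  1.2738 -0.6369] [0.0982 0.2116 0.0517]
12 x [-0.353 -0.076  0.004] [ 0.      0.0002 -0.0472] maxdeg 2.7055264591449877
8 x [-0.358 -0.077  0.   ] [-0.     -0.     -0.0475] maxdeg 2.721549526871411
```

View pics/m6.png

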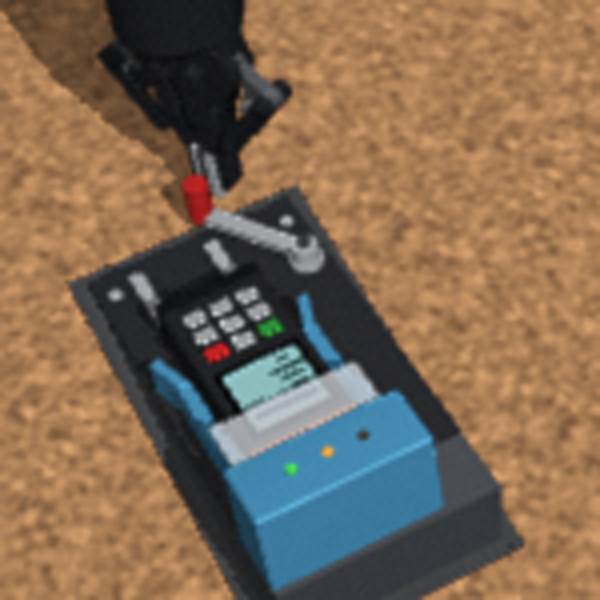

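Emit:
send_rows(steps=[[-0.35,-0.08,0,0,0,-0.047,0],[-0.35,-0.08,0,0,0,-0.047,0],[-0.35,-0.08,0,0,0,-0.047,0],[-0.35,-0.08,0,0,0,-0.047,0],[-0.35,-0.08,0,0,0,-0.047,0],[-0.35,-0.08,0,0,0,-0.047,0],[-0.35,-0.08,0,0,0,-0.047,0],[-0.35,-0.08,0,0,0,-0.047,0],[-0.35,-0.08,0,0,0,-0.047,0],[-0.35,-0.08,0,0,0,-0.047,0],[-0.35,-0.08,0,0,0,-0.047,0],[-0.35,-0.08,0,0,0,-0.047,0]])

```text
t: 21.4
ee_pos: [0.4766, -0.1827, 0.0253]
ee_rot: [[-0.808, 0.552, 0.208], [0.56, 0.828, -0.021], [-0.184, 0.1, -0.978]]
wrist_force: [-0.3, 0.1, 0.6]
grip_width: 0.001
grasp_force: 0.3
```

Run:
```python
from r import *
s=read_state();print(s['t'],indock(s['ee_pos']),s['wrist_force'],s['ft_torque'],indock(tgt(.5,18,16)[0]))
p2,R2=tgt(.1,19,16); rows(p2,R2,9,s)
rows(*tgt(0,19,16),3,p0=p2,R0=R2)
```

```text
21.4 [ 5.4997  9.0155 16.4854] [-0.2642  0.1279  0.5844] [0.2106 0.2399 0.0212] [ 6.2466  8.811  16.    ]
9 x [-0.333 -0.074  0.006] [-0.0001  0.0002 -0.0448] maxdeg 2.5667022273803233
3 x [-0.251 -0.059  0.   ] [-0.      0.     -0.0333] maxdeg 1.909859317102744
```

Emit:
send_rows(steps=[[-0.34,-0.075,0,0,0,-0.045,0],[-0.34,-0.075,0,0,0,-0.045,0],[-0.34,-0.075,0,0,0,-0.045,0],[-0.34,-0.075,0,0,0,-0.045,0],[-0.34,-0.075,0,0,0,-0.045,0],[-0.34,-0.075,0,0,0,-0.045,0],[-0.34,-0.075,0,0,0,-0.045,0],[-0.34,-0.075,0,0,0,-0.045,0],[-0.34,-0.075,0,0,0,-0.045,0],[0,0,0,0,0,0,0]])

```text
t: 22.4
ee_pos: [0.5015, -0.2015, 0.031]
ee_rot: [[-0.959, 0.191, 0.209], [0.19, 0.981, -0.022], [-0.209, 0.019, -0.978]]
wrist_force: [0.1, 0.5, 0.0]
grip_width: 0.001
grasp_force: 0.0
```

Emit:
send_rows(steps=[[-0.25,-0.06,0,0,0,-0.033,0],[-0.25,-0.06,0,0,0,-0.033,0],[0,0,0,0,0,0,0]])

```text
t: 22.7
ee_pos: [0.5052, -0.2034, 0.0317]
ee_rot: [[-0.97, 0.128, 0.208], [0.126, 0.992, -0.022], [-0.209, 0.005, -0.978]]
wrist_force: [-0.4, 1.2, -0.1]
grip_width: -0.001
grasp_force: 0.5
```

Run:
```python
from r import *
s=read_state();print(s['t'],indock(s['ee_pos']),dockR().T@s['wrist_force'])
rows(*tgt(0,19,16),3,s)
```

```text
22.7 [36.5991 -8.876  16.4358] [-0.5251  1.1382  0.0301]
3 x [-0.08  -0.002  0.015] [-0.0007  0.0003 -0.0116] maxdeg 0.6643639069974924
```

Emit:
send_rows(steps=[[-0.15,0,0,0,0,-0.012,0],[-0.15,0,0,0,0,-0.012,0],[0,0,0,0,0,-0.01,0],[0,0,0,0,0,0,0]])

```text
t: 23.1
ee_pos: [0.5054, -0.2038, 0.0316]
ee_rot: [[-0.974, 0.095, 0.203], [0.093, 0.995, -0.021], [-0.205, -0.002, -0.979]]
wrist_force: [-6.8, -0.2, 1.7]
grip_width: 0.005
grasp_force: 3.1
```

Emit:
send_rows(steps=[[-0.1,0,0,0,0,0,0],[-0.1,0,0,0,0,0,0],[0,0,0,0,0,0,0]])

```text
t: 23.4
ee_pos: [0.5055, -0.2038, 0.0316]
ee_rot: [[-0.975, 0.096, 0.201], [0.094, 0.995, -0.021], [-0.202, -0.002, -0.979]]
wrist_force: [-9.9, 1.1, 2.8]
grip_width: 0.0
grasp_force: 4.6
```

Against the stop. Back off and look.

Emit:
send_rows(steps=[[0.5,0,0,0,0,0,0],[1.5,0,0,0,0,0,0],[1.5,0,0,0,0,0,0],[1,0,-2,0,0,0,0],[1,0,-3,0,0,0,0],[1,0,-3,0,0,0,0],[0,0,-3,0,0,0,0],[0,0,0,0,0,0,0],[0,0,0,0,0,0,0]])

```text
t: 24.3
ee_pos: [0.4256, -0.1959, 0.1276]
ee_rot: [[-0.973, 0.093, 0.211], [0.09, 0.996, -0.023], [-0.212, -0.004, -0.977]]
wrist_force: [0.1, 0.2, -0.1]
grip_width: -0.002
grasp_force: 0.0
```

Run:
```python
from h import *
s=read_state();print(s['t'],indock(s['ee_pos']),s['wrist_force'])
a=snap('top','t7')['frame'][170:310,330:430]
b=snap('scene','s7')['frame'][215:355,200:330]
print((proj('t7',dock(58,-9,34))-[330,170])*3.9,(proj('t7',dock(58,66,10))-[330,170])*3.9)
cv2.imwrite('pics/m7.png',np.hstack([cv2.resize(a,None,fx=3.9,fy=3.9,interpolation=cv2.INTER_CUBIC),cv2.resize(b,None,fx=3,fy=3.9,interpolation=cv2.INTER_CUBIC)]))
```

```text
24.3 [-21.7101  -8.948  126.8455] [ 0.1232  0.2422 -0.0844]
[226.6097 364.6468] [107.9201 345.5734]
```

View pics/m7.png

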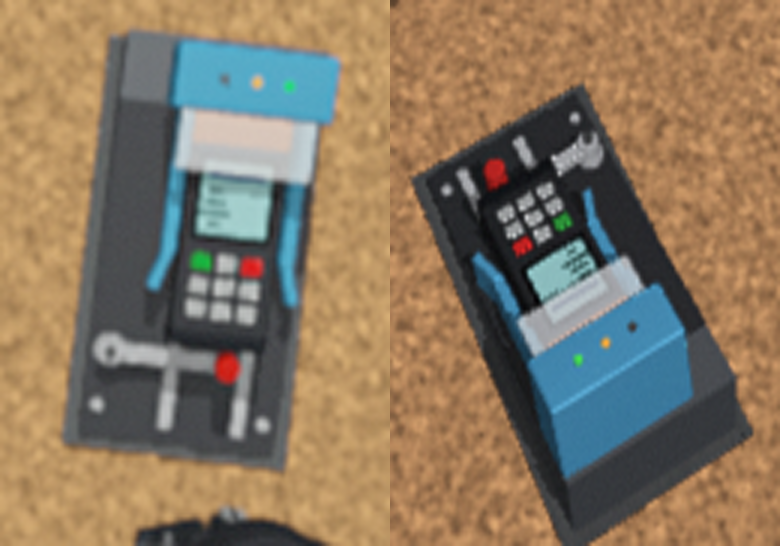

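The bar is straight across the slope with the knob at (227,366), where I predicted it. The tester is unchanged and home under the hood, and the arm is clear of everything.

```bash
python3 -c "
from workcell import *
print(job_done())"
```

```text
the job is handed in; nothing more can be done
None
```

The tester is fully home in the cradle, screen up and contacts uphill, the retaining bar is shut at its stop, and the arm touches nothing. I handed the job in at about 24 s without moving the meter, lamp or can.

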